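# Lower the muffler on the bench lift

### The job

One of the two crank lifts on the bench is holding a muffler up in the air. On that lift press down the tail of the pawl so that the pawl lifts well clear of the ratchet wheel and stays lifted, then take the crank by its handle and let it turn back slowly under the load, never letting it run, until the lifting arm lies on its rest. Leave the pawl lifted.

Things in the scene. Friction and masses are not known exactly. Their poses are not given: they have to be found in the camera images.
- lift: Grey steel lift with the muffler; an identical lift with empty arm stands beside it, unused. Base 310 x 120 mm. Origin: on the bench under the middle of the shaft. x points (yaw) from the pawl's tail to the lifting arm, y along the shaft, z up. Shaft axis 120 mm up, at x = 0. Crank on the -y side, ratchet wheel and pawl on the +y side. Points below are in mm in this frame.
- lift_pawl (a joint): Dark rocker over the wheel, pivot (-50, 56, 160): nose at +x, tail at -x ending in a flat pad 32 x 36; pad top at (-115, 56, 184) at 0. Value in rad: 0 = nose in the teeth (start); grows as the tail is pressed down (pad 35 lower: 0.55), stop 0.65, free room below. Clear of the wheel above 0.30. About 2 N moves it; it stays where left.
- lift_crank (a joint): Crank, wheel and arm, one piece. Rad: 0 = arm level on its rest (stop), + = raised; starts 1.05 to 1.30. Pawl in: it jams at about 1.0. Pawl lifted: above about 0.95 a drag brake holds it (1 to 5 N at the handle start it back); below, the load pulls the handle with up to 9 N and it runs away unless held: grip it all the way. About 1 rad/s is slow; over 2.5 is running away.
- lift_handle (a point): Centre of the black crank handle: a free-spinning sleeve along the lift's y, 22 mm diameter, 60 long, open to grasp from above, 100 from the shaft axis. At crank value q it is at x = 100 sin(0.49 - q), y = -102, z = 120 + 100 cos(0.49 - q) in the lift's frame: lowering takes it over the top towards +x. Site yaw = the lift's yaw.

How it is judged:
By the outcome, as a careful person would: the job done as asked, in the order asked, and still so for the second after the job is handed in, with the robot touching nothing.
It also fails if it takes over 48 s, if anything falls off the work surface, if the arm or the gripper's body presses on something with over 40 N, if the wrist force passes 120 N, or if a joint passes its speed limit or range.

### The arm

A 6-joint arm with a two-finger parallel gripper is mounted at the origin on the work surface. World frame = base frame: x ahead of the robot, y to its left, z up, the work surface at z = 0. Lengths are in m, angles in rad, forces in N, time in s.
With the tool pointing down it reaches from about 0.275 to 0.75 m from the base axis. Payload 10.2 kg.
Tool frame: the origin (TCP) lies on the front face of the gripper's body, between the roots of the fingers; the fingertips stand 73 mm ahead of it and the grasp point (between the pads) lies 54 mm ahead of it; z points along the fingers, y is the direction in which the jaws open and shut (so a half turn about z gives the same grasp; the last joint's range is limited). The gripper opens to 85 mm and grips with 20 to 120 N. Pads are 22 mm wide; open, the fingers measure 114 mm over their backs; the gripper's body (76 mm by 85 mm) begins 54 mm behind the grasp point. The pads swing forward as they close: fully open they stand 13 mm farther back than shut.
Start: joints at [0.92, 0.313, 1.498, -0, 1.331, -0.223], TCP at [0.218, 0.478, 0.304] pointing down, gripper open.
Joint ranges: [-2.94, 2.94], [-0.97, 2.17], [0.19, 2.56], [-1.23, 4.37], [0.02, 3.11], [-2.88, 2.88]. Speed limits (rad/s): [2.39, 2.39, 3.01, 3.14, 3.14, 3.14].

### API

Orientations are given as [roll, pitch, yaw] about the fixed x, y, z axes, in that order (R = Rz(yaw) Ry(pitch) Rx(roll)).
In Python, from station import bot gives the robot as it stands.
- The arm moves only by the shell command python3 -m creep 'ROWS' [OPENING] [FORCE]. ROWS is JSON, a list that holds one entry, the list of rows, each a list of 6 numbers: the shift along the world's x, y, z in units of 50 mm (1.0 is 50 mm), then the turn, a rotation vector about the world's x, y, z in degrees. In form: [[[x, y, z, rx, ry, rz], ...]]. A call has 1 to 8 rows; each row shifts and turns the pose as measured when the row begins; what a row does not reach is not made up. A row lasts 1/8 s, in which the tool goes at most 62.5 mm and 10.7 degrees, less where a joint would pass 70% of its speed; a pose out of reach is approached as far as the arm can. A call is refused whole if a number of a shift passes 1 or a number of a turn 10.7, either way. A call with a gripper value outside its range is refused whole. OPENING is the finger opening in mm, from 0 to 85.4, set as the call begins (- or left out, the last holds). The fingers move at their own pace and stop on an object; FORCE is the grip in N (left out, the last holds). Time passes only in rows, so rows that do not move let the fingers close. It gives the time, the measured TCP pose, the force and the opening at its end, in the units of the state.
- bot.get_obs(): the state, without advancing time (a new reading comes with each control period).
- bot.grab_frame(name): name is "scene" or "top"; returns a dict with "frame" (480x640x3 uint8, blue, green, red), "fx", "fy", "cx", "cy" (pixels), "dist_coeffs" ([k1, k2, p1, p2, k3] as OpenCV has them; the pictures are not rectified), "rvec" (rotation vector, rad) and "tvec" (3), from world to camera coordinates, as OpenCV has them. Camera axes: x right, y down, z forward; pixel columns grow to the right and rows downward; lengths in m; the calibration is good to about 2 mm. A picture is of the moment at which its call begins. There is no depth.
- bot.sign_off(): hands the job in, once; it reports no verdict.
The state is a dict: "time": time; "joint_positions": joint angles; "qvel": joint speeds; "joint_torque": joint torques, N m; "position": TCP position; "eef_rot": TCP orientation; "contact_force": force on the tool from outside, world axes, zero at the start; "ft_torque": the same for the moment, N m; "opening": finger opening in m.
Only numpy, scipy, OpenCV 4.12 (cv2) and the standard library are available. Lean on these libraries where they do the work, as an engineer would, in place of code of your own. Each camera call takes 0.05 s, during which the arm holds its last target. There are 200 camera calls.

## Working session

There is one attempt and no reset: what is moved stays moved. The work goes in short steps, Python scripts to look and compute and a shell command to move; the robot and the scene stay as the last step left them, time stands still between calls to the robot, and variables do not carry over. Pictures are saved under pics/ and viewed, about 8 in all and at most 12, crops included, and the job is handed in when it is done.

```bash
mkdir -p pics
python3 - <<'E'
from station import bot
import cv2,pickle
o=bot.get_obs();print(o)
for n in("scene","top"):
    f=bot.grab_frame(n);cv2.imwrite(f"pics/{n}0.png",f["frame"]);pickle.dump(f,open(f"{n}0.pkl","wb"))
    print({k:v for k,v in f.items() if k!="frame"})
E
```

```text
{'time': 0.0, 'joint_positions': array([ 9.19609289e-01,  3.13443800e-01,  1.49843921e+00,  1.12612537e-05,
        1.33103442e+00, -2.23399078e-01]), 'qvel': array([-0.00127274,  0.00012345, -0.00174323,  0.00058695,  0.00023841,
       -0.00021962]), 'joint_torque': array([-1.85485558e-03, -4.12258637e+01, -2.59746408e+01, -2.26866809e-04,
        4.05876330e-03, -7.02471127e-06]), 'position': array([0.2177027 , 0.47754544, 0.3033374 ]), 'eef_rot': array([-3.14030322e+00, -3.04163184e-04,  2.71380182e+00]), 'contact_force': array([-0.79067966, -0.1972674 ,  0.21691476]), 'ft_torque': array([-0.01206054, -0.03214132,  0.03729744]), 'opening': 0.08542016803017624}
{'fx': 529.5410993548453, 'fy': 529.5410993548453, 'cx': 322.083064802892, 'cy': 233.9314429657274, 'dist_coeffs': array([-0.03924599,  0.        ,  0.        ,  0.        ,  0.        ]), 'rvec': array([ 2.27656651,  0.55276843, -0.24755395]), 'tvec': array([-0.49531109, -0.09025294,  1.29815053])}
{'fx': 451.61580660352354, 'fy': 451.61580660352354, 'cx': 315.034240036994, 'cy': 242.20880519965553, 'dist_coeffs': array([0.03393182, 0.        , 0.        , 0.        , 0.        ]), 'rvec': array([ 2.10237713, -2.14815966,  0.12949403]), 'tvec': array([0.03356462, 0.5855266 , 0.93339773])}
```

View pics/scene0.png

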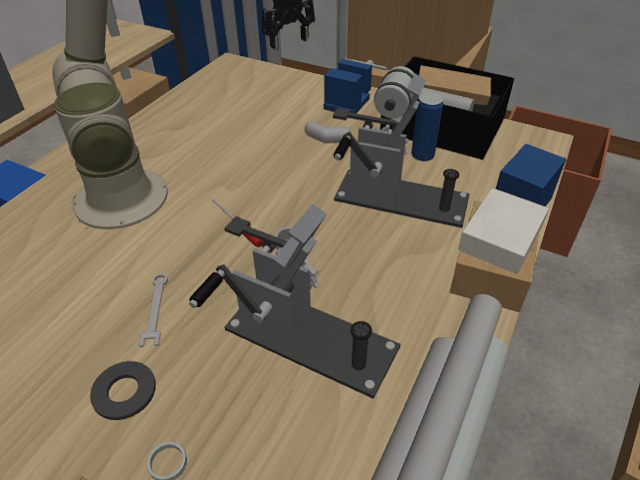

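View pics/top0.png

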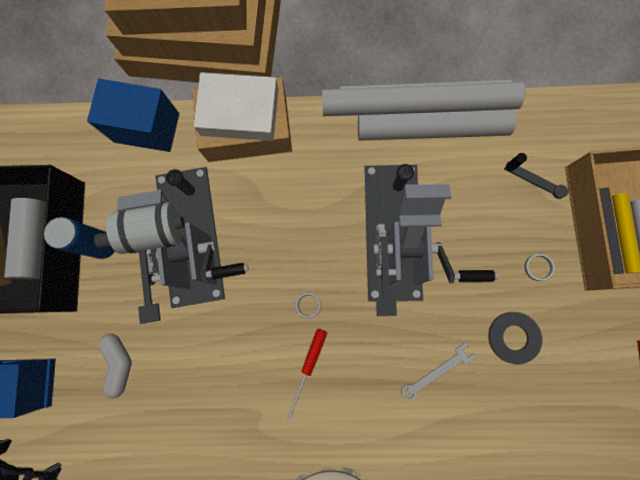

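The loaded lift is the left one in the top view (muffler near (140,228), handle (228,271), pad (149,313)). In the scene view its handle is at (343,147) and its pad at (342,113). I'll zoom in for exact pixels.

Run:
```python
import cv2,numpy as np
a=cv2.imread("pics/top0.png")[155:325,90:270];b=cv2.imread("pics/scene0.png")[90:230,310:480]
a=cv2.resize(a,None,fx=3,fy=3,interpolation=2);b=cv2.resize(b,None,fx=3,fy=3,interpolation=2)
im=np.zeros((600,800,3),np.uint8)
a=cv2.resize(a,(432,408));b=cv2.resize(b,(364,300))
cv2.imwrite("pics/a.png",cv2.resize(cv2.imread("pics/top0.png")[160:325,120:260],None,fx=3.6,fy=3.6,interpolation=2))
cv2.imwrite("pics/b.png",cv2.resize(cv2.imread("pics/scene0.png")[90:230,310:490],None,fx=4,fy=4,interpolation=2))
```

```text
(no output)
```

View pics/a.png

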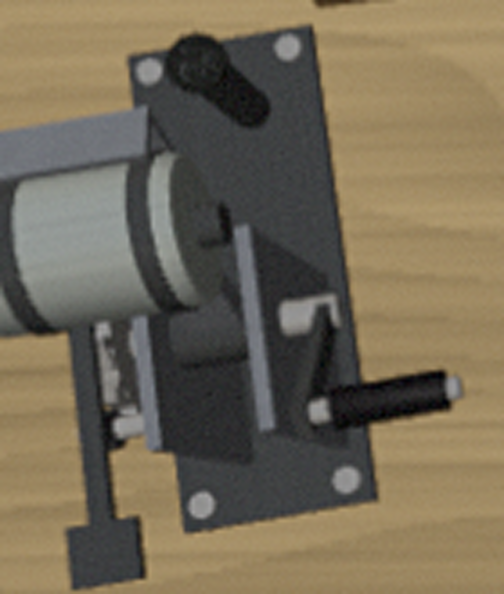

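View pics/b.png

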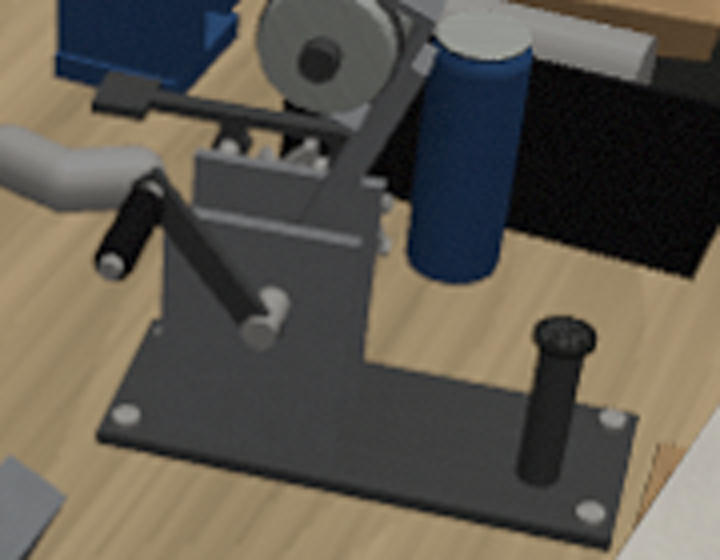

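```bash
cat > h.py <<'E'
import cv2,numpy as np,pickle
from scipy.optimize import least_squares
def proj(f,P):
    return cv2.projectPoints(np.array(P,float).reshape(-1,3),f["rvec"],f["tvec"],np.array([[f["fx"],0,f["cx"]],[0,f["fy"],f["cy"]],[0,0,1]]),f["dist_coeffs"])[0].reshape(-1,2)
def L2W(p,P):
    c,s=np.cos(p[2]),np.sin(p[2]);P=np.array(P,float).reshape(-1,3)
    return P@np.array([[c,s,0],[-s,c,0],[0,0,1]])+[p[0],p[1],0]
def handle(q,y=-.102): return [.1*np.sin(.49-q),y,.12+.1*np.cos(.49-q)]
def pad(v):  # pad top centre
    c,s=np.cos(v),np.sin(v);dx,dz=-.065,.024
    return [-.05+c*dx-s*dz, .056, .16+s*dx+c*dz]
E
python3 - <<'E'
from h import *
T=pickle.load(open("top0.pkl","rb"));S=pickle.load(open("scene0.pkl","rb"))
t=lambda u,v:(120+u/3.6,160+v/3.6); s=lambda u,v:(310+u/4,90+v/4)
to=np.array([t(390,399),t(106,553),t(128,55),t(312,26),t(378,500),t(185,532)])
so=np.array([s(131,226),s(127,91),s(100,433),s(610,540),s(637,415)])
def pts(p):
    x,y,yaw,q,b,h=p
    B=lambda i,j:[b+i*.155,j*.06,h]
    tl=[handle(q),pad(0),B(1,1),B(1,-1),B(-1,-1),B(-1,1)]
    sl=[handle(q),pad(0),B(-1,-1),B(1,-1),B(1,1)]
    return L2W(p,tl),L2W(p,sl)
def res(p):
    a,b=pts(p);return np.r_[(proj(T,a)-to).ravel(),(proj(S,b)-so).ravel()]
best=min((least_squares(res,[.4,.3,y,1.15,.03,.01],loss="soft_l1") for y in(0,1.5,3,-1.5)),key=lambda r:r.cost)
p=best.x;print(p.round(4),best.cost);print(res(p).reshape(-1,2).round(1))
np.save("p.npy",p)
print("handle",L2W(p,handle(p[3])),"pad",L2W(p,[pad(0),pad(.55)]))
print("handle end q=0",L2W(p,[handle(.95),handle(.49),handle(0)]))
E
```

```text
[0.5627 0.2941 0.1666 1.2223 0.053  0.0119] 16.256966164991052
[[-3.7  0.2]
 [-4.6  0. ]
 [ 0.3 -0.3]
 [ 0.2 -1.8]
 [ 2.6 -1.3]
 [ 2.7  0.1]
 [-0.1  0.2]
 [ 0.  -2.4]
 [-2.9  0.3]
 [ 0.1 -0.2]
 [-0.6 -0.8]]
handle [[0.51363729 0.18245315 0.19436143]] pad [[0.43996312 0.33028241 0.184     ]
 [0.4370455  0.32979178 0.14648592]]
handle end q=0 [[0.5357923  0.18617876 0.20960525]
 [0.57957242 0.19354088 0.22      ]
 [0.62598337 0.20134541 0.20823329]]
```

Run:
```python
from h import *
T=pickle.load(open("top0.pkl","rb"));S=pickle.load(open("scene0.pkl","rb"))
t=lambda u,v:(120+u/3.6,160+v/3.6); s=lambda u,v:(310+u/4,90+v/4)
to=np.array([t(390,399),t(106,553),t(128,55),t(312,26),t(378,500),t(185,532)])
so=np.array([s(131,226),s(127,91),s(100,433),s(610,540),s(637,415)])
def res(p,full=True):
    x,y,yaw,q,b,h,oy=p
    B=lambda i,j:[b+i*.155,oy+j*.06,h]
    tl=[handle(q),pad(0),B(1,1),B(1,-1),B(-1,-1),B(-1,1)]
    sl=[handle(q),pad(0),B(-1,-1),B(1,-1),B(1,1)]
    return np.r_[(proj(T,L2W(p,tl))-to).ravel(),(proj(S,L2W(p,sl))-so).ravel()]
r=least_squares(res,[.56,.29,.16,1.2,.05,.012,0],loss="soft_l1");p=r.x
print(p.round(4),r.cost);print(res(p).reshape(-1,2).round(1))
np.save("p.npy",p)
# direct triangulation
def ray(f,uv):
    K=np.array([[f["fx"],0,f["cx"]],[0,f["fy"],f["cy"]],[0,0,1]]);n=cv2.undistortPoints(np.array([[uv]],float),K,f["dist_coeffs"]).ravel()
    R=cv2.Rodrigues(f["rvec"])[0];return -R.T@f["tvec"],R.T@np.r_[n,1]
for i in(0,1):
    (c,d),(e,g)=ray(T,to[i]),ray(S,so[i])
    k=np.linalg.lstsq(np.c_[d,-g],e-c,rcond=None)[0];print("tri",c+k[0]*d,e+k[1]*g)
print("handle",L2W(p,handle(p[3])),"pad",L2W(p,[pad(0),pad(.55)]))
print("handle path",L2W(p,[handle(.95),handle(.49),handle(0)]))
```

```text
[0.5624 0.2851 0.1507 1.168  0.0553 0.007  0.015 ] 4.413017024409356
[[ 0.  -1.2]
 [-0.8 -0.2]
 [-0.2 -0.1]
 [-0.3 -0.8]
 [-0.3 -0.4]
 [-0.1  0. ]
 [-0.7  0.9]
 [-1.2 -1. ]
 [-2.1 -0.1]
 [-0.3  0.5]
 [-0.2  0.2]]
tri [0.51338689 0.17475495 0.19852568] [0.51644374 0.17674397 0.19927198]
tri [0.43981294 0.32319038 0.1804634 ] [0.44250004 0.32492515 0.181174  ]
handle [[0.51566341 0.17485018 0.19788292]] pad [[0.44025553 0.32320944 0.184     ]
 [0.43733049 0.3227652  0.14648592]]
handle path [[0.53378441 0.1776023  0.20960525]
 [0.57767591 0.18426831 0.22      ]
 [0.62420494 0.19133489 0.20823329]]
```

```bash
python3 -m creep '[[[0.3,-0.2,0.5,0,0,-8],[0.63,-0.44,0.2,0,0,-8],[0.63,-0.44,0,0,0,-8],[0.63,-0.44,0,0,0,-8],[0.63,-0.44,0,0,0,-8],[0.63,-0.44,0,0,0,-8],[0.5,-0.4,0,0,0,-8],[0.2,-0.1,0,0,0,0]]]' 0 40
python3 - <<'E'
from h import *
T=pickle.load(open("top0.pkl","rb"));S=pickle.load(open("scene0.pkl","rb"));p=np.load("p.npy")
def ray(f,uv):
    K=np.array([[f["fx"],0,f["cx"]],[0,f["fy"],f["cy"]],[0,0,1]]);n=cv2.undistortPoints(np.array([[uv]],float),K,f["dist_coeffs"]).ravel()
    R=cv2.Rodrigues(f["rvec"])[0];return -R.T@f["tvec"],R.T@np.r_[n,1]
(c,d),(e,g)=ray(T,(120+212/3.6,160+238/3.6)),ray(S,(389.7,105))
k=np.linalg.lstsq(np.c_[d,-g],e-c,rcond=None)[0];m=(c+k[0]*d+e+k[1]*g)/2
a=p[2];v=m-[p[0],p[1],0];print("muffler end in lift",v[0]*np.cos(a)+v[1]*np.sin(a),-v[0]*np.sin(a)+v[1]*np.cos(a),m[2],"world",m)
from station import bot
o=bot.get_obs();print(o["position"],o["eef_rot"],L2W(p,[pad(0)])-o["position"],(p[2]+np.pi/2-o["eef_rot"][2])*57.3)
E
```

```text
time: 1.1
position: [0.4299, 0.3274, 0.3368]
eef_rot: [-3.135, -0.0, 1.708]
contact_force: [-0.7, 0.1, 0.3]
opening: -0.0003
muffler end in lift 0.015765946187778 -0.046244593596362495 0.2796068533618937 world [0.58489128 0.2417589  0.27960685]
[0.42985564 0.32736922 0.33678801] [-3.13479264e+00 -3.15471972e-04  1.70756208e+00] [[ 0.01039989 -0.00415977 -0.15278801]] 0.7997449171920523
```

```bash
python3 -m creep '[[[0.16,-0.08,-0.6,0,0,0.8],[0,0,-0.6,0,0,0],[0,0,-0.2,0,0,0],[0,0,-0.05,0,0,0],[0,0,0,0,0,0]]]'
python3 - <<'E'
from station import bot
import cv2,numpy as np
f=bot.grab_frame("scene")["frame"];g=bot.grab_frame("top")["frame"]
a=cv2.resize(f[20:220,300:480],(540,600),interpolation=2);b=cv2.resize(g[220:340,110:190],(260,390),interpolation=2)
c=np.zeros((600,800,3),np.uint8);c[:,:540]=a;c[:390,540:]=b;cv2.imwrite("pics/c.png",c)
E
```

```text
time: 1.72
position: [0.4376, 0.3248, 0.2637]
eef_rot: [-3.136, -0.002, 1.732]
contact_force: [0.2, -0.4, 0.2]
opening: 0.0
```

View pics/c.png

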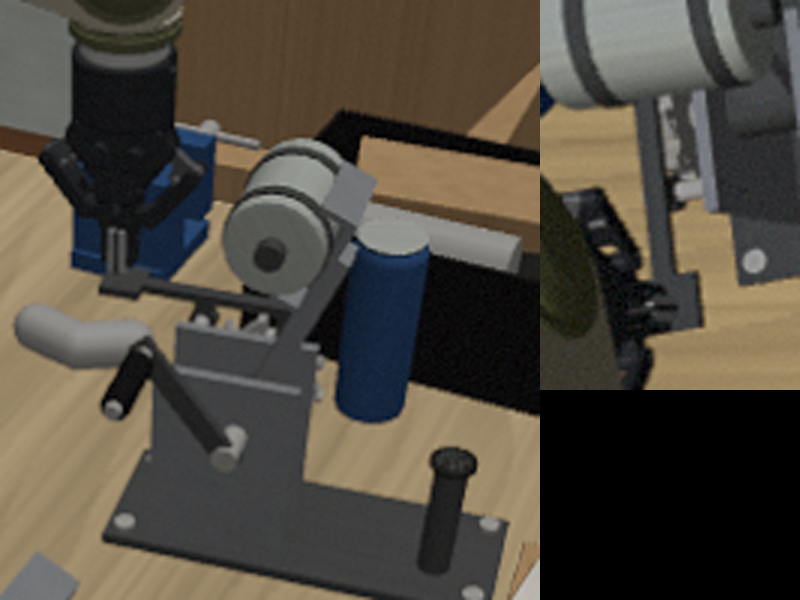

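The fingertips at (118,268) in the crop are right over the pad at (125,282), and the muffler at (280,230) is well clear. Pressing down now.

```bash
python3 -m creep '[[[0,0,-0.14,0,0,0],[0,0,-0.14,0,0,0],[0,0,-0.14,0,0,0]]]'
python3 -m creep '[[[0,0,-0.14,0,0,0],[0,0,-0.14,0,0,0]]]'
python3 -m creep '[[[0,0,-0.1,0,0,0],[0,0,-0.05,0,0,0]]]'
```

```text
time: 2.2
position: [0.4375, 0.3249, 0.243]
eef_rot: [-3.138, -0.002, 1.732]
contact_force: [-2.8, -0.9, 2.3]
opening: 0.0002
time: 2.45
position: [0.4371, 0.3249, 0.2276]
eef_rot: [-3.136, -0.002, 1.732]
contact_force: [-0.6, 0.2, 2.1]
opening: -0.0002
time: 2.7
position: [0.4377, 0.3249, 0.2195]
eef_rot: [-3.138, -0.002, 1.732]
contact_force: [0.1, -0.2, 2.2]
opening: -0.0002
```

```bash
python3 -m creep '[[[0,0,0.5,0,0,0],[0,0,0.8,0,0,0],[0,0,0.8,0,0,0],[0,-0.6,0.3,0,0,0],[0,-0.8,0,0,0,0],[0.4,-0.8,0,0,0,0],[0.6,-0.8,0,0,0,0],[0.4,-0.3,0,0,0,0]]]' 70
python3 - <<'E'
from station import bot
import cv2,numpy as np
f=bot.grab_frame("scene")["frame"];g=bot.grab_frame("top")["frame"]
a=cv2.resize(f[20:220,300:480],(540,600),interpolation=2);b=cv2.resize(g[220:340,110:190],(260,390),interpolation=2)
c=np.zeros((600,800,3),np.uint8);c[:,:540]=a;c[:390,540:]=b;cv2.imwrite("pics/d.png",c)
E
```

```text
time: 3.7
position: [0.5089, 0.1552, 0.3427]
eef_rot: [3.141, -0.001, 1.734]
contact_force: [0.2, 0.6, -0.5]
opening: 0.0696
```

View pics/d.png

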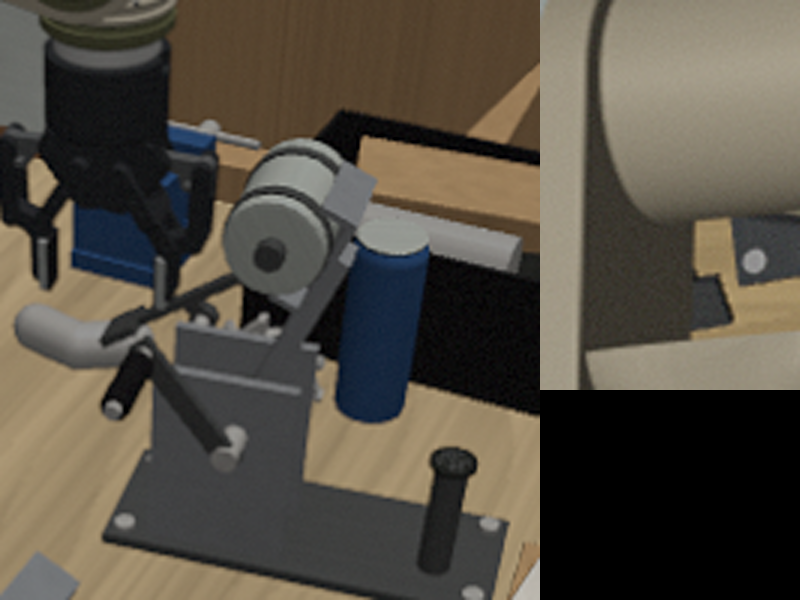

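The pawl stays tilted, with its pad now low at (125,325) in the crop and its nose up near (235,280). The open gripper is above the handle at (128,380), so I'm descending.

```bash
python3 -m creep '[[[0.1,0.2,-0.5,0,0,-0.6],[0.06,0,-0.5,0,0,0],[0,0,-0.4,0,0,0],[0,0,-0.3,0,0,0],[0,0,-0.15,0,0,0],[0,0,0,0,0,0]]]' 60
python3 - <<'E'
from station import bot
import cv2
o=bot.get_obs();print(o["position"],o["contact_force"],o["opening"])
f=bot.grab_frame("scene")["frame"]
cv2.imwrite("pics/e.png",cv2.resize(f[50:200,290:430],None,fx=4,fy=4,interpolation=2))
E
```

```text
time: 4.55
position: [0.5158, 0.1683, 0.2474]
eef_rot: [3.139, -0.001, 1.725]
contact_force: [-0.0, -0.4, -0.0]
opening: 0.0598
[0.51583585 0.16829693 0.24740016] [-0.00113982 -0.41861513 -0.02466793] 0.05977500565493485
```

View pics/e.png

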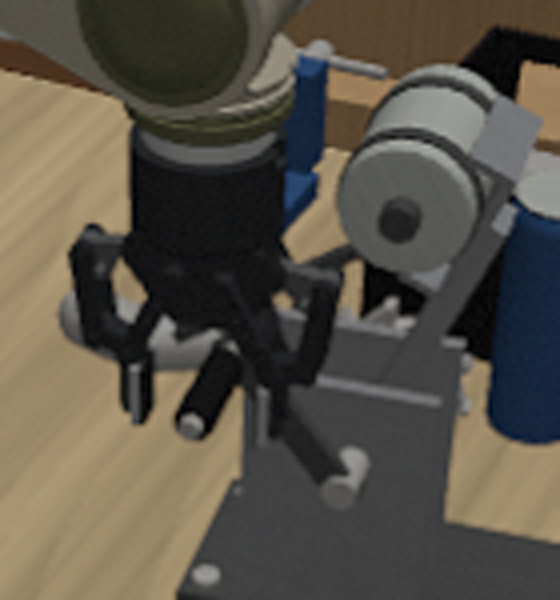

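The handle (210,385) lies between the two fingers, and the muffler is clear. Closing.

```bash
python3 -m creep '[[[0,0,0,0,0,0],[0,0,0,0,0,0],[0,0,0,0,0,0],[0,0,0,0,0,0],[0,0,0,0,0,0],[0,0,0,0,0,0]]]' 0 70
cat > n.py <<'E'
from h import *
from station import bot
p=np.load("p.npy");o=bot.get_obs();P=o["position"];a=p[2];off=np.load("off.npy") if __import__("os").path.exists("off.npy") else np.zeros(2)
x=(P[0]-p[0])*np.cos(a)+(P[1]-p[1])*np.sin(a);z=P[2]-.054
print("lift x,z rel shaft",x,z-.12,"r",np.hypot(x,z-.12),"q",.49-np.arctan2(x,z-.12),"F",o["contact_force"].round(1),"open",o["opening"],"t",o["time"])
E
python3 n.py
```

```text
time: 5.35
position: [0.5162, 0.1683, 0.2493]
eef_rot: [3.136, -0.001, 1.724]
contact_force: [-0.8, 0.2, 0.6]
opening: 0.0199
lift x,z rel shaft -0.06316254265198354 0.07526614364868542 r 0.09825731104609055 q 1.1881843202466316 F [-0.8  0.2  0.6] open 0.01992302388065892 t 5.35
```

```bash
python3 -m creep '[[[0.125,0.02,0.1,0,0,0],[0.135,0.02,0.085,0,0,0],[0.14,0.02,0.075,0,0,0]]]'; python3 n.py
```

```text
time: 5.72
position: [0.537, 0.1714, 0.2628]
eef_rot: [3.137, -0.001, 1.724]
contact_force: [1.4, 0.8, -1.6]
opening: 0.02
lift x,z rel shaft -0.042129986382710066 0.08882651835521138 r 0.0983111698420685 q 0.9328730807327805 F [ 1.4  0.8 -1.6] open 0.02004691965506115 t 5.725
```

```bash
python3 -m creep '[[[0.145,0.022,0.062,0,0,0],[0.15,0.023,0.05,0,0,0],[0.155,0.023,0.038,0,0,0]]]'; python3 n.py
```

```text
time: 6.1
position: [0.5624, 0.1753, 0.2712]
eef_rot: [3.133, -0.001, 1.724]
contact_force: [4.1, 1.6, -3.7]
opening: 0.0198
lift x,z rel shaft -0.01648695996480946 0.09717642190929604 r 0.09856508927594365 q 0.6580597708583523 F [ 4.1  1.6 -3.7] open 0.019787279529207977 t 6.1
```

```bash
python3 -m creep '[[[0.157,0.024,0.028,0,0,0],[0.16,0.024,0.014,0,0,0]]]'; python3 n.py
```

```text
time: 6.35
position: [0.5797, 0.1779, 0.2727]
eef_rot: [3.133, -0.001, 1.724]
contact_force: [5.2, 0.9, -6.9]
opening: 0.0201
lift x,z rel shaft 0.001038142603785503 0.09871726074262221 r 0.0987227193131989 q 0.4794840646097451 F [ 5.2  0.9 -6.9] open 0.020076480973322968 t 6.35
```

```bash
python3 -m creep '[[[0.158,0.024,-0.006,0,0,0],[0.157,0.024,-0.018,0,0,0]]]'; python3 n.py
```

```text
time: 6.6
position: [0.5971, 0.1805, 0.2711]
eef_rot: [3.131, -0.002, 1.724]
contact_force: [6.9, 2.1, -6.4]
opening: 0.0195
lift x,z rel shaft 0.01862352425844938 0.09709872774421657 r 0.09886859251223588 q 0.3005014608947937 F [ 6.9  2.1 -6.4] open 0.019536395269604486 t 6.6
```

```bash
python3 -m creep '[[[0.153,0.023,-0.032,0,0,0],[0.12,0.018,-0.035,0,0,0]]]'; python3 n.py
```

```text
time: 6.85
position: [0.6125, 0.1828, 0.2669]
eef_rot: [3.13, -0.002, 1.724]
contact_force: [6.9, 1.3, -5.4]
opening: 0.0201
lift x,z rel shaft 0.03416486368026661 0.09291944922748047 r 0.09900132299635961 q 0.13765997591009488 F [ 6.9  1.3 -5.4] open 0.02010611683719751 t 6.85
```

```bash
python3 -m creep '[[[0.075,0.011,-0.028,0,0,0],[0.075,0.011,-0.03,0,0,0]]]'; python3 n.py
```

```text
time: 7.1
position: [0.6216, 0.1842, 0.2631]
eef_rot: [3.128, -0.002, 1.724]
contact_force: [6.5, 1.3, -4.2]
opening: 0.02
lift x,z rel shaft 0.04340646315831254 0.08906436495471948 r 0.09907866646610362 q 0.036514934922279474 F [ 6.5  1.3 -4.2] open 0.0199757453858697 t 7.1
```

```bash
python3 -m creep '[[[0.06,0.009,-0.028,0,0,0]]]'; python3 n.py
```

```text
time: 7.22
position: [0.6254, 0.1848, 0.2611]
eef_rot: [3.127, -0.002, 1.724]
contact_force: [6.8, 2.4, -3.9]
opening: 0.0199
lift x,z rel shaft 0.04723186389850906 0.08711872334935866 r 0.09909854148951625 q -0.006800343601071457 F [ 6.8  2.4 -3.9] open 0.019944400784721143 t 7.225
```

```bash
python3 -m creep '[[[0.05,0.008,-0.025,0,0,0]]]'; python3 n.py
```

```text
time: 7.35
position: [0.6265, 0.185, 0.2606]
eef_rot: [3.134, -0.002, 1.724]
contact_force: [-27.1, -6.1, 19.6]
opening: 0.0201
lift x,z rel shaft 0.04836706654717159 0.08661799830468309 r 0.09920711041396482 q -0.01926573539790022 F [-27.1  -6.1  19.6] open 0.0201484427689791 t 7.35
```

The force reversed, so the arm is on its rest. I'll ease off, open, and retreat straight up.

```bash
python3 -m creep '[[[0,0,0,0,0,0],[0,0,0,0,0,0],[-0.02,0,0.01,0,0,0],[0,0,0,0,0,0]]]'; python3 n.py
```

```text
time: 7.85
position: [0.6261, 0.1849, 0.2609]
eef_rot: [3.134, -0.001, 1.724]
contact_force: [-1.4, 0.9, 0.0]
opening: 0.0197
lift x,z rel shaft 0.04798842264200704 0.08689379940860192 r 0.09926439987896085 q -0.014580674351439393 F [-1.4  0.9  0. ] open 0.01966252598448278 t 7.85
```

```bash
python3 -m creep '[[[0,0,0,0,0,0],[0,0,0,0,0,0],[0,0,0,0,0,0],[0,0,0,0,0,0],[0,0,0.3,0,0,0],[0,0,0.6,0,0,0],[0,0,0.8,0,0,0],[0,0,0.8,0,0,0]]]' 60; python3 -m creep '[[[-0.6,-0.6,0.3,0,0,0],[-0.8,-0.8,0.2,0,0,0],[-0.8,-0.8,0,0,0,0],[-0.8,-0.8,0,0,0,0],[-0.4,-0.6,0,0,0,0],[0,0,0,0,0,0]]]'
python3 - <<'E'
from station import bot
import cv2,numpy as np
f=bot.grab_frame("scene")["frame"];g=bot.grab_frame("top")["frame"]
a=cv2.resize(f[50:235,300:490],(500,487),interpolation=2);b=cv2.resize(g[155:325,100:240],(300,364),interpolation=2)
c=np.zeros((490,800,3),np.uint8);c[:487,:500]=a;c[:364,500:]=b;cv2.imwrite("pics/f.png",c)
E
```

```text
time: 8.85
position: [0.6248, 0.1847, 0.3905]
eef_rot: [3.139, -0.001, 1.724]
contact_force: [1.0, -0.0, -0.0]
opening: 0.0598
time: 9.6
position: [0.4485, 0.0007, 0.4265]
eef_rot: [3.122, 0.004, 1.725]
contact_force: [-0.1, 0.6, 1.1]
opening: 0.0601
```

View pics/f.png

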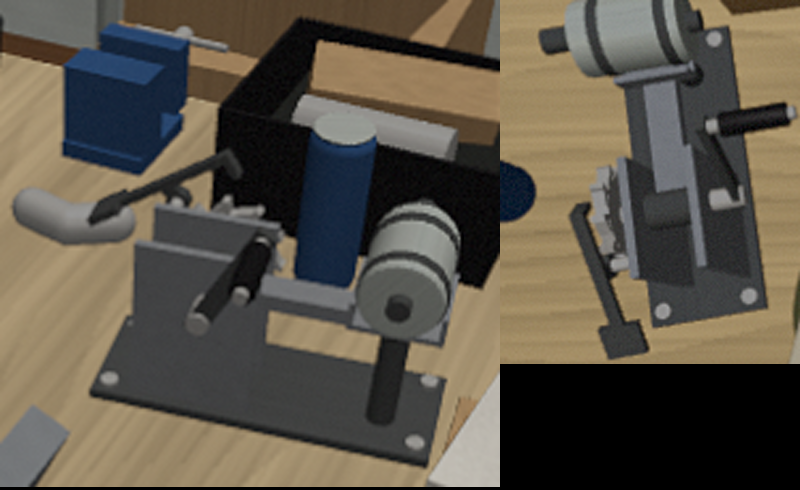

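The lifting arm is level on its rest post, with the muffler on it at (400,290). The pawl is tilted with its nose well clear at (235,165) and its pad down at (110,208). The robot touches nothing.

```bash
python3 -c "
from station import bot
print(bot.sign_off())"
```

```text
the job is handed in; nothing more can be done
None
```

The muffler lift is down on its rest with the pawl still lifted, and the job is handed in at about 9.7 s of the 48 s allowed.

- **Pawl:** I pressed the tail down about 37 mm with closed fingers, to roughly 0.5 to 0.55 rad (estimated from the fingertip height). The force was only about 2 to 3 N. It stayed lifted when I let go.
- **Crank:** I gripped the handle and led it back at about 0.7 rad/s, in short checked steps. The load pulled on the tool with up to about 9 N, and the handle stayed in the grip throughout. It passed the jam point near 1.0 rad freely.
- **At the rest:** The force reversed, with about 34 N through the fingers for a moment, at a computed crank value of about 0 (-0.02). I eased off, opened the gripper and retreated.
- **Final check:** The last picture shows the arm level on its post with the muffler still on it. The pawl's nose is well above the wheel, and the robot is clear of everything.

**Disagreements:** My first fit of the lift's position was off by about 4 pixels, so I refitted it without assuming the base is centred across the shaft. During lowering, the measured handle radius was 98 to 99 mm instead of 100, which is within calibration error.

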